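Tug the latched board carrier, then flip it over

ROBOT

A 6-joint arm with a two-finger parallel gripper is mounted at the origin on the work surface. World frame = base frame: x ahead of the robot, y to its left, z up, the work surface at z = 0. Lengths are in m, angles in degrees, forces in N, time in s.
With the tool pointing down it reaches from about 0.25 to 0.725 m from the base axis. Payload 9.7 kg.
Tool frame: the origin (TCP) lies on the centre line of the jaws, within the pads' length; the fingertips stand 19 mm ahead of it and the grasp point (between the pads) is the TCP; z points along the fingers, y is the direction in which the jaws open and shut (so a half turn about z gives the same grasp; the last joint's range is limited). The gripper opens to 85 mm and grips with 20 to 120 N. Pads are 22 mm wide; open, the fingers measure 114 mm over their backs; the gripper's body (76 mm by 85 mm) begins 54 mm behind the grasp point. The pads swing forward as they close: fully open they stand 13 mm farther back than shut.
Start: joints at [0, 4.979, 10.078, 95.1, 0, 90], TCP at [0.55, -0, 0.25] pointing down, gripper open.
Joint ranges: [-179.16, 179.16], [-48.56, 103.87], [-65.8, 70.77], [-126.05, 130.52], [-82.76, 87.17], [-180, 180]. Speed limits (degrees/s): [127.2, 127.2, 147.25, 180, 180, 180].

INTERFACE

Orientations are given as [roll, pitch, yaw] about the fixed x, y, z axes, in that order (R = Rz(yaw) Ry(pitch) Rx(roll)).
In Python, from workcell import bot gives the robot as it stands.
- The arm moves only by the tool servo_tool, never from a script. Its argument "motion" is a list that holds one entry, the list of rows, each a list of 6 numbers: the shift along the tool's x, y, z in mm, then the turn, a rotation vector about the tool's x, y, z in rad. A call has 1 to 5 rows; each row shifts and turns the commanded pose from where the row before left it, along the tool's axes as they then stand; what a row does not reach is not made up. A row lasts 1/10 s, in which the tool goes at most 50 mm and 8.59 degrees, less where a joint would pass 70% of its speed; a pose out of reach is approached as far as the arm can. A call is refused whole if a number of a shift passes 50 or a number of a turn 0.15, either way. A call with a gripper value outside its range is refused whole. "gripper" is the finger opening in mm, from 0 to 85.4, set as the call begins (left out, the last holds). The fingers move at their own pace and stop on an object; "newtons" is the grip in N (left out, the last holds). Time passes only in rows, so rows that do not move let the fingers close. It gives the time, the measured TCP pose, the force and the opening at its end, in the units of the state.
- bot.get_obs(): the state, without advancing time (a new reading comes with each control period).
- bot.camera(name): name is "scene" or "side" or "wrist"; returns a dict with "color" (400x640x3 uint8, red, green, blue), "fx", "fy", "cx", "cy" (pixels), "R" (3x3) and "t" (3): a world point X has camera coordinates R X + t. Camera axes: x right, y down, z forward; pixel columns grow to the right and rows downward; lengths in m; the calibration is good to about 2 mm. A picture is of the moment at which its call begins. There is no depth.
- bot.job_done(): hands the job in, once; it reports no verdict.
Trained networks look in a picture, given as the dict that the camera call returned (one of the last four; its "shot" number tells which), for a name from the list of things; names that differ only in an ending like _2 or _b are one class to them, and where a whole thing is asked for, a point or a joint stands for the part that bears it (a point fixed in the world has none). Each returns a list of dicts, best first, with "confidence" (0 to 1); they miss things now and then, are a little off and sometimes report something else, mostly with a low value. They report only what shows in the picture. A call takes as long as a camera call.
- bot.look_for(picture, label): "rect" ([left, top, width, height] in pixels, round what is visible of it).
The state is a dict: "time": time; "q": joint angles; "qd": joint speeds; "joint_efforts": joint torques, N m; "ee_pos": TCP position; "tcp_rot": TCP orientation; "wrist_force": force on the tool from outside, world axes, zero at the start; "torque": the same for the moment, N m; "opening": finger opening in m.
Only numpy, scipy, OpenCV 4.12 (cv2) and the standard library are available. Lean on these libraries where they do the work, as an engineer would, in place of code of your own. Each camera call takes 0.05 s, during which the arm holds its last target.

TASK

On the flip-over stand that holds the L-shaped phone board, first make sure the latch holds: while the board still faces up, take the carrier by its pull bar and give it a steady tug straight out, away from the axle, until it stops against the latch. Then swing the carrier over the axle by the bar until it lies completely upside down, with the carrier sprung back home, and let go. Do not touch the other stand.

Things in the scene. Friction and masses are not known exactly. Their poses are not given: they have to be found in the camera images.
- stand: Flip-over stand with the L-shaped phone board (the other stand's board is a full rectangle). Fixed white base 140 x 196 x 12 mm; an upright at each side (y = +-90 mm), top at z = 106 mm. In it a grey frame turns on an axle along y, at x = 0, z = 90 mm; in the frame a black board carrier, 90 x 114 x 12 mm. Origin: centre of base underside; z up, x from the side where the pull bar starts to the far side.
- flip (a joint): Turn of frame and carrier on the axle, rad. 0: level, board up, pull bar at the stand's -x side (stop); 1.57: bar straight up; 3.14: upside down, bar at +x (stop). Starts 0 to 0.15. At turn a the bar's centre is at x = -r cos a, z = 90 mm + r sin a, r = 95 mm + pull. Friction (1 N at the bar) holds it anywhere. The round bar turns easily between fingers kept pointing down.
- carrier (a joint): Pull of the carrier out of its frame, away from the axle, m. 0: home; 0.010: stopped by the latch, which never gives. A spring draws it home: 2 N at first, 4.5 N at 10 mm. Its pull bar is a round steel rod, 10 mm thick, 80 mm long, parallel to the axle, on two 8 mm rods; between bar and carrier is an opening 64 mm wide (along the bar), 45 mm deep.
- other_stand: The second stand, same size and axes as the first, holding the plain rectangular board. Origin at the centre of its base's underside. Leave it alone.

How it is judged:
By the outcome, as a careful person would: the job done as asked, in the order asked, and still so for the second after the job is handed in, with the robot touching nothing.
It also fails if it takes over 48 s, if anything falls off the work surface, if the arm or the gripper's body presses on something with over 40 N, if the wrist force passes 120 N, or if a joint passes its speed limit or range.

## Working session

There is one attempt and no reset: what is moved stays moved. The work goes in short steps, Python scripts to look and compute and a tool call to move; the robot and the scene stay as the last step left them, time stands still between calls to the robot, and variables do not carry over. Pictures are saved under pics/ and viewed, and the job is handed in when it is done.

Besides the shell and the picture viewer there is one more tool, called by a JSON object that holds its "api" and its "payload", one argument or row to a line. servo_tool: Moves the arm, as the interface text tells. Its arguments: {"type":"object","properties":{"motion":{"type":"array","items":{"type":"array","items":{"type":"array","items":{"type":"number"}}}},"gripper":{"type":"number"},"newtons":{"type":"number"}},"required":["motion"]}

```bash
mkdir -p pics; cat > h.py <<'E'
import cv2,numpy as np
from workcell import bot
def snap(n,f):
    p=bot.camera(n); cv2.imwrite('pics/'+f,p['color'][:,:,::-1]); return p
E
python3 - <<'E'
from h import *
for n in('scene','side','wrist'):
    p=snap(n,n+'0.png'); print(n,p['fx'],p['cx'],p['cy'],np.round(p['R'],3).tolist(),np.round(p['t'],3).tolist())
    for l in('stand','other_stand','carrier'):
        print(l,[(r['rect'],round(r['confidence'],2)) for r in bot.look_for(p,l)])
print(bot.get_obs())
E
```

```text
scene 400.5912025034486 317.9673112445148 201.87059399253522 [[-0.742, 0.67, -0.013], [0.42, 0.45, -0.788], [-0.522, -0.59, -0.615]] [0.424, -0.17, 1.063]
stand [([222.3, 128.1, 111.1, 94.8], 0.91)]
other_stand [([355.5, 218.8, 148.7, 152.9], 0.76)]
carrier [([239.5, 129.1, 80.2, 41.7], 0.95)]
side 442.5002009903848 322.8385750290049 190.6676666475306 [[0.993, -0.115, -0.014], [-0.084, -0.634, -0.769], [0.079, 0.765, -0.64]] [-0.532, 0.132, 0.896]
stand [([265.6, 224.3, 122.2, 136.2], 0.86)]
other_stand [([269.4, 113.2, 78.9, 79.0], 0.71)]
carrier [([268.8, 235.2, 100.9, 72.0], 0.59)]
wrist 306.26275704445123 317.98066002644936 206.5399044350134 [[1.0, -0.001, 0.0], [-0.001, -0.949, 0.316], [-0.0, -0.316, -0.949]] [-0.55, -0.04, 0.381]
stand [([212.8, 226.0, 148.5, 155.5], 0.63)]
other_stand [([228.3, 1.1, 142.5, 69.2], 0.83)]
carrier [([211.7, 296.4, 132.2, 83.4], 0.59), ([228.9, 1.7, 141.6, 70.9], 0.58)]
{'time': 0.6, 'q': array([-1.39796449e-03,  4.97942464e+00,  1.00779430e+01,  9.51014179e+01,
        2.31766009e-05,  9.00023111e+01]), 'qd': array([ 0.11672204, -0.01019603,  0.09664587,  0.06041885,  0.12011687,
        0.01234944]), 'joint_efforts': array([-6.75280444e-04, -5.19821906e+01,  4.64690065e+01,  1.28676413e-03,
       -5.67986490e-05, -2.43912478e-05]), 'ee_pos': array([ 5.49982217e-01, -1.33114628e-05,  2.50276678e-01]), 'tcp_rot': array([-1.79997100e+02, -2.30596473e-05,  8.99962910e+01]), 'wrist_force': array([ 0.3098145 ,  0.36790108, -0.51264402]), 'torque': array([ 0.02937812, -0.03769904, -0.01439028]), 'opening': 0.0854111964980675}
```

View pics/scene0.png

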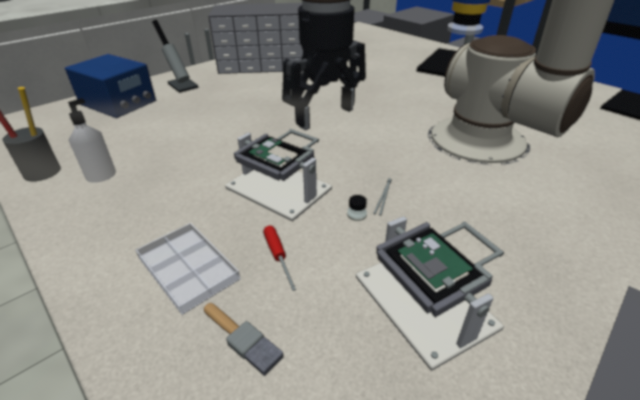

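View pics/side0.png

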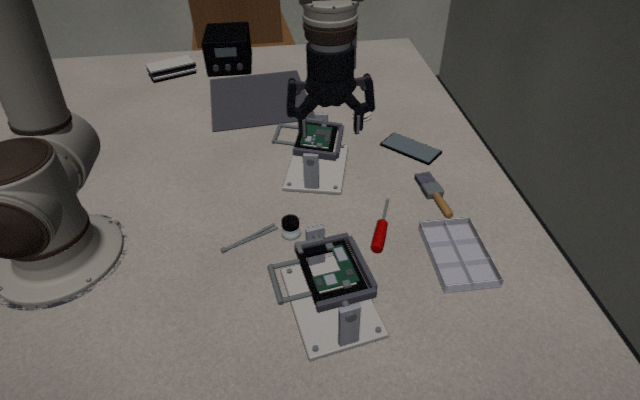

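View pics/wrist0.png

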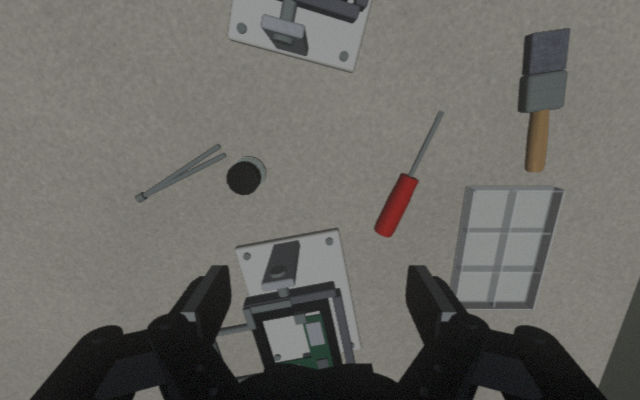

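```bash
python3 - <<'E'
import cv2,numpy as np
a=cv2.imread('pics/scene0.png');b=cv2.imread('pics/side0.png')
A=cv2.resize(a[115:225,215:345],(390*2,330*2-60),interpolation=3)[:600]
def c(i,x,y,w,h):return cv2.resize(i[y:y+h,x:x+w],(400,300),interpolation=3)
cv2.imwrite('pics/z0.png',np.vstack([np.hstack([c(a,215,120,130,98),c(a,355,210,160,120)]),np.hstack([c(b,255,225,140,105),c(b,260,105,100,75)])]))
E
```

```text
(no output)
```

View pics/z0.png

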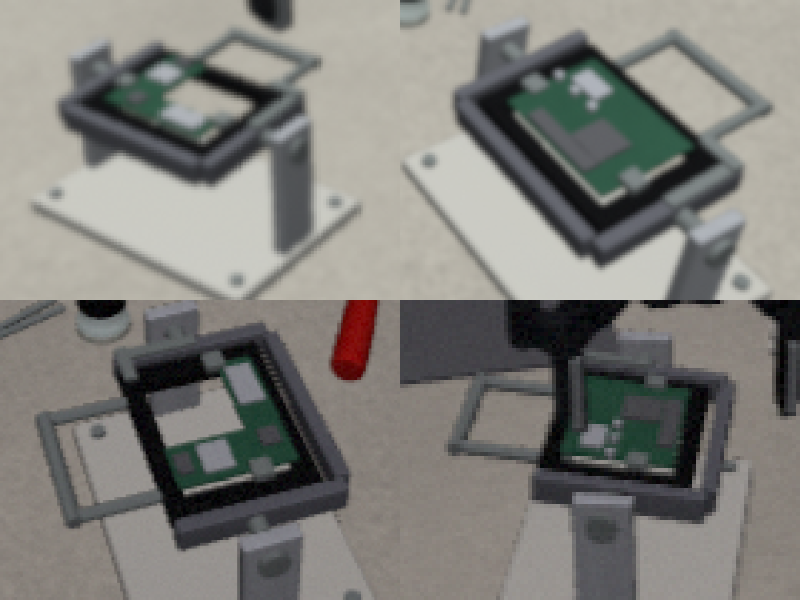

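```bash
python3 - <<'E'
import cv2,numpy as np
a=cv2.imread('pics/scene0.png');b=cv2.imread('pics/side0.png')
def c(i,x,y,w,h,s):
    o=cv2.resize(i[y:y+h,x:x+w],None,fx=s,fy=s,interpolation=3)
    for k in range(0,w,10):
        cv2.putText(o,str(x+k),(k*s,8),0,.3,(0,0,255)) if k%20==0 else 0; cv2.line(o,(k*s,0),(k*s,h*s),(0,0,255) if k%50==0 else (120,120,220),1) if k%20==0 else 0
    for k in range(0,h,20):
        cv2.putText(o,str(y+k),(0,k*s+8),0,.3,(255,0,0)); cv2.line(o,(0,k*s),(w*s,k*s),(220,120,120),1)
    return o
cv2.imwrite('pics/z1.png',c(b,260,220,140,140,4)); cv2.imwrite('pics/z2.png',c(a,220,120,120,100,6))
E
```

```text
(no output)
```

View pics/z1.png

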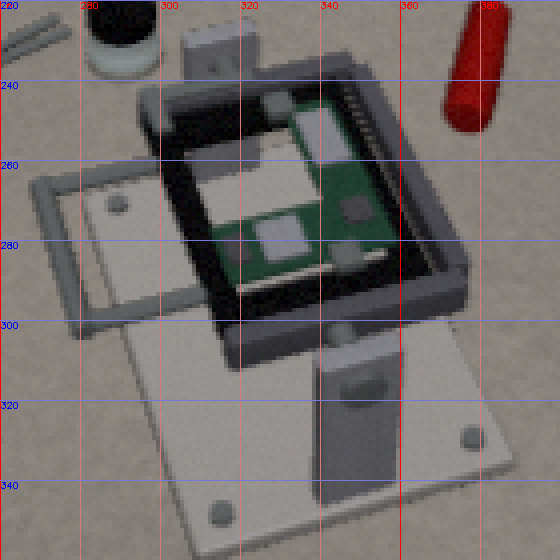

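View pics/z2.png

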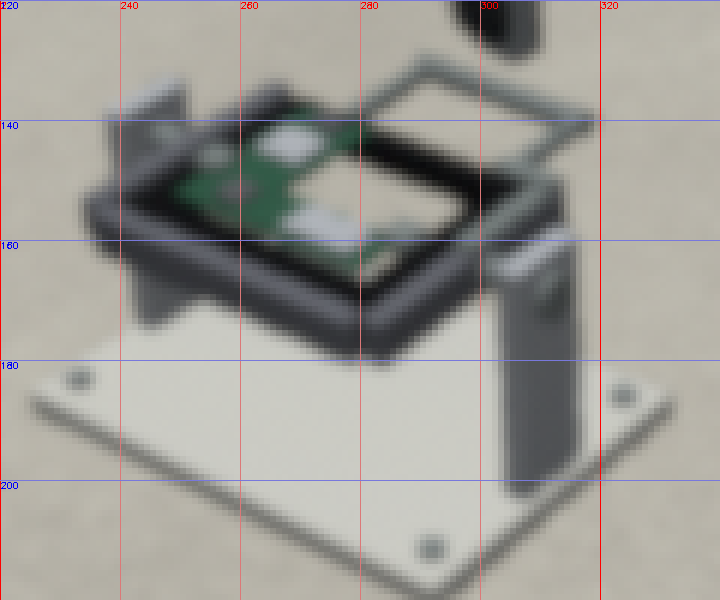

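```bash
cat > fit.py <<'E'
from h import *
from scipy.optimize import least_squares
S=bot.camera('side');C=bot.camera('scene')
def pr(p,X):
    v=X@p['R'].T+p['t']; return np.c_[p['fx']*v[:,0]/v[:,2]+p['cx'],p['fy']*v[:,1]/v[:,2]+p['cy']]
def loc(kind,sx,sy,d,a):
    if kind=='c': return [sx*.07,sy*.098,.012]
    if kind=='s': return [sx*(.07-d),sy*(.098-d),.0135]
    if kind=='b': return [-.095*np.cos(a),sy*.039,.09+.095*np.sin(a)]
O=[(S,'c',-1,-1,308.3,357.5),(S,'c',1,-1,388,335),(C,'c',1,-1,225,186),(C,'c',1,1,292,218.5),(C,'c',-1,1,331.5,187),
(S,'s',-1,1,289,270.5),(S,'s',-1,-1,315,347.5),(S,'s',1,-1,378,329),(C,'s',1,-1,233,183),(C,'s',1,1,292,211),(C,'s',-1,1,323.5,185.5),
(S,'b',0,1,270,264.5),(S,'b',0,-1,280.8,302.5),(C,'b',0,-1,291,131),(C,'b',0,1,318.5,140)]
def W(p,L):
    x,y,t=p[:3];L=np.array(L);c,s=np.cos(t),np.sin(t)
    return np.array([x+c*L[0]-s*L[1],y+s*L[0]+c*L[1],L[2]])
def res(p):
    r=[]
    for cam,k,sx,sy,u,v in O:
        r+=list(pr(cam,W(p,loc(k,sx,sy,p[3],p[4]))[None])[0]-[u,v])
    return r
f=least_squares(res,[.55,-.12,.1,.012,.1],loss='soft_l1')
p=f.x;print('x y yaw d a',p[:2],np.degrees(p[2]),p[3],p[4]);print(np.round(np.array(res(p)).reshape(-1,2),1).tolist())
for n,L in(('bar',loc('b',0,0,0,p[4])),('axle',[0,0,.09])):print(n,W(p,L))
E
python3 fit.py
```

```text
x y yaw d a [ 0.52822339 -0.17952075] 10.900572609291245 0.013995627040769863 0.018997117723831197
[[-0.4, -0.1], [0.8, -1.7], [-1.3, -1.7], [-0.6, -0.5], [0.8, -2.2], [-0.4, -0.3], [-1.2, -0.7], [-0.2, -1.0], [-0.3, -0.1], [-1.5, 0.2], [-0.1, -0.4], [-0.2, 0.7], [-0.4, -0.8], [-1.0, -0.3], [-1.2, 0.5]]
bar [ 0.43495432 -0.19748251  0.09180462]
axle [ 0.52822339 -0.17952075  0.09      ]
```

{"api": "servo_tool", "payload": {
  "motion": [
    [[0,0,0,0,0,-0.095],[0,0,0,0,0,-0.095]]
  ],
  "gripper": 44,
  "newtons": 40
}}

```text
time: 0.9
ee_pos: [0.55, 0.0, 0.2503]
tcp_rot: [-180.0, 0.0, 101.1]
wrist_force: [0.1, 0.6, 0.4]
opening: 0.0589
```

{"api": "servo_tool", "payload": {
  "motion": [
    [[-34.4,-30.1,0,0,0,0],[-34.4,-30.1,0,0,0,0],[-34.4,-30.1,0,0,0,0],[-34.4,-30.1,0,0,0,0],[-34.4,-30.1,0,0,0,0]]
  ]
}}

```text
time: 1.4
ee_pos: [0.4335, -0.1986, 0.2505]
tcp_rot: [180.0, 0.0, 100.9]
wrist_force: [0.3, -1.1, 0.9]
opening: 0.0439
```

{"api": "servo_tool", "payload": {
  "motion": [
    [[0,0,35,0,0,0],[0,0,35,0,0,0],[0,0,0,0,0,0],[0,0,0,0,0,0]]
  ]
}}

```text
time: 1.8
ee_pos: [0.4345, -0.1972, 0.181]
tcp_rot: [-180.0, -0.0, 100.9]
wrist_force: [0.2, -0.2, 1.0]
opening: 0.044
```

```bash
python3 - <<'E'
from h import *
p=snap('wrist','w1.png');q=snap('side','s1.png')
s=p
P=np.array([.528223,-.179521,0]);t=np.radians(10.9);c,n=np.cos(t),np.sin(t)
def w(x,y,z):return P+[c*x-n*y,n*x+c*y,z]
for nm,p in(('w',p),('s',q)):
  im=p['color'][:,:,::-1].copy()
  for X in [(-.095,.04,.0918),(-.095,-.04,.0918),(-.095,0,.0918),(0,.09,.106),(0,-.09,.106),(-.07,.098,.012),(-.07,-.098,.012)]:
    v=p['R']@w(*X)+p['t'];u=(int(p['fx']*v[0]/v[2]+p['cx']),int(p['fy']*v[1]/v[2]+p['cy']));cv2.drawMarker(im,u,(0,0,255),1,8);print(nm,X,u)
  cv2.imwrite('pics/%sm1.png'%nm,im)
im=cv2.imread('pics/sm1.png');cv2.imwrite('pics/sm1z.png',cv2.resize(im[180:370,220:420],None,fx=3,fy=3,interpolation=3))
E
```

```text
w (-0.095, 0.04, 0.0918) (318, 168)
w (-0.095, -0.04, 0.0918) (318, 268)
w (-0.095, 0, 0.0918) (318, 221)
w (0, 0.09, 0.106) (474, 91)
w (0, -0.09, 0.106) (438, 333)
w (-0.07, 0.098, 0.012) (346, 86)
w (-0.07, -0.098, 0.012) (341, 278)
s (-0.095, 0.04, 0.0918) (269, 264)
s (-0.095, -0.04, 0.0918) (280, 302)
s (-0.095, 0, 0.0918) (274, 282)
s (0, 0.09, 0.106) (314, 226)
s (0, -0.09, 0.106) (348, 306)
s (-0.07, 0.098, 0.012) (279, 267)
s (-0.07, -0.098, 0.012) (307, 357)
```

View pics/wm1.png

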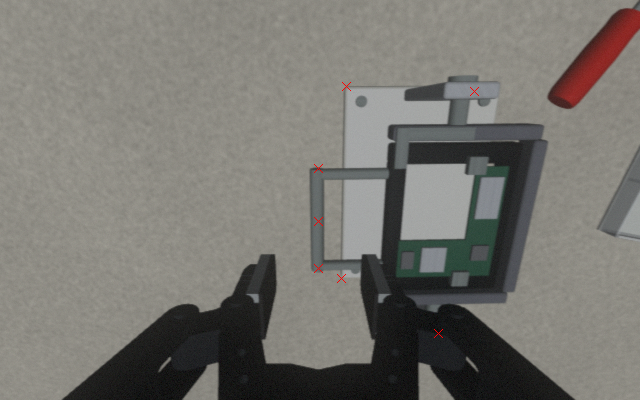

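View pics/sm1z.png

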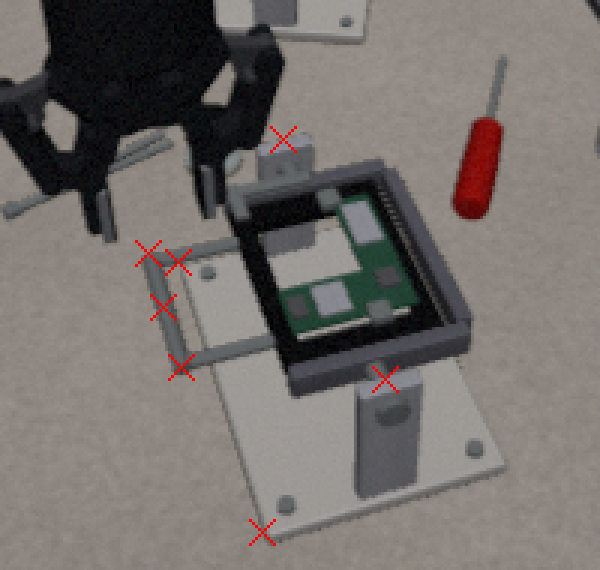

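{"api": "servo_tool", "payload": {
  "motion": [
    [[0,0,25,0,0,0],[0,0,25,0,0,0],[0,0,20,0,0,0],[0,0,19,0,0,0],[0,0,0,0,0,0]]
  ]
}}

```text
time: 2.4
ee_pos: [0.4346, -0.1969, 0.0907]
tcp_rot: [-179.9, -0.0, 100.9]
wrist_force: [-0.4, 0.4, 0.2]
opening: 0.0441
```

{"api": "servo_tool", "payload": {
  "motion": [
    [[0,0,0,0,0,0],[0,0,0,0,0,0],[0,0,0,0,0,0],[0,0,0,0,0,0],[0,0,0,0,0,0]]
  ],
  "gripper": 22
}}

```text
time: 2.9
ee_pos: [0.4349, -0.1974, 0.0917]
tcp_rot: [180.0, 0.0, 100.9]
wrist_force: [-0.1, -0.2, 0.5]
opening: 0.022
```

```bash
python3 - <<'E'
from h import *
p=snap('wrist','w2.png');q=snap('side','s2.png')
im=q['color'][200:360,220:400,::-1];im=cv2.resize(im,None,fx=2.5,fy=2.5,interpolation=3)
o=p['color'][:,100:450,::-1];cv2.imwrite('pics/c2.png',np.hstack([o,im]) if o.shape[0]==im.shape[0] else im)
E
```

```text
(no output)
```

View pics/c2.png

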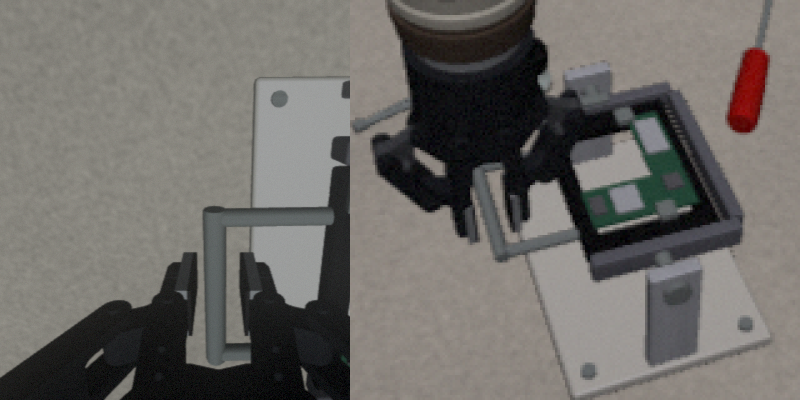

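{"api": "servo_tool", "payload": {
  "motion": [
    [[0,-1.5,0,0,0,0],[0,0,0,0,0,0],[0,0,0,0,0,0],[0,0,0,0,0,0],[0,0,0,0,0,0]]
  ],
  "gripper": 6,
  "newtons": 40
}}

```text
time: 3.5
ee_pos: [0.4334, -0.1976, 0.0913]
tcp_rot: [180.0, 0.0, 100.9]
wrist_force: [1.4, 0.5, -0.3]
opening: 0.0086
```

```bash
python3 - <<'E'
from h import *
o=bot.get_obs();print(o['ee_pos'],o['wrist_force'],o['torque'],o['opening'])
p=snap('wrist','w3.png');cv2.imwrite('pics/w3z.png',p['color'][180:400,200:440,::-1].repeat(2,0).repeat(2,1))
E
```

```text
[ 0.43335138 -0.19762605  0.09134865] [ 1.42307662  0.46275259 -0.30300306] [ 0.11598877 -0.44273839  0.06789028] 0.008613296273127008
```

View pics/w3z.png

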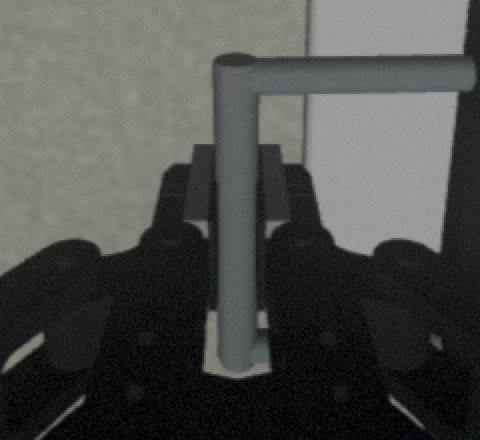

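{"api": "servo_tool", "payload": {
  "motion": [
    [[0,-2,0,0,0,0],[0,-2,0,0,0,0],[0,-2,0,0,0,0],[0,0,0,0,0,0]]
  ]
}}

```text
time: 3.95
ee_pos: [0.4273, -0.1988, 0.0915]
tcp_rot: [180.0, 0.0, 100.9]
wrist_force: [3.4, 0.4, 0.2]
opening: 0.0088
```

{"api": "servo_tool", "payload": {
  "motion": [
    [[0,-2,0,0,0,0],[0,-1,0,0,0,0],[0,0,0,0,0,0]]
  ]
}}

```text
time: 4.25
ee_pos: [0.4245, -0.1994, 0.0914]
tcp_rot: [180.0, 0.0, 100.9]
wrist_force: [5.2, 1.6, 1.4]
opening: 0.0087
```

{"api": "servo_tool", "payload": {
  "motion": [
    [[0,-1,0,0,0,0],[0,-0.5,0,0,0,0],[0,0,0,0,0,0]]
  ]
}}

```text
time: 4.55
ee_pos: [0.4235, -0.1996, 0.0914]
tcp_rot: [179.9, 0.0, 100.9]
wrist_force: [7.6, 0.8, 0.5]
opening: 0.0084
```

{"api": "servo_tool", "payload": {
  "motion": [
    [[0,-0.7,0,0,0,0],[0,0,0,0,0,0],[0,0,0,0,0,0]]
  ]
}}

```text
time: 4.85
ee_pos: [0.4234, -0.1996, 0.0915]
tcp_rot: [179.8, 0.0, 100.9]
wrist_force: [10.7, 3.0, -0.6]
opening: 0.0085
```

{"api": "servo_tool", "payload": {
  "motion": [
    [[0,-1,0,0,0,0],[0,0,0,0,0,0],[0,0,0,0,0,0],[0,0,0,0,0,0],[0,0,0,0,0,0]]
  ]
}}

```text
time: 5.35
ee_pos: [0.4233, -0.1996, 0.0918]
tcp_rot: [179.7, 0.0, 100.9]
wrist_force: [14.8, 4.0, -1.3]
opening: 0.009
```

```bash
python3 - <<'E'
from h import *
p=snap('side','s4.png')
im=p['color'][200:360,220:400,::-1];cv2.imwrite('pics/s4z.png',cv2.resize(im,None,fx=3.5,fy=3.5,interpolation=3))
o=bot.get_obs();print(o['ee_pos'],o['wrist_force'])
E
```

```text
[ 0.42330685 -0.1996417   0.09182614] [15.69050063  3.44986362 -1.4967873 ]
```

View pics/s4z.png

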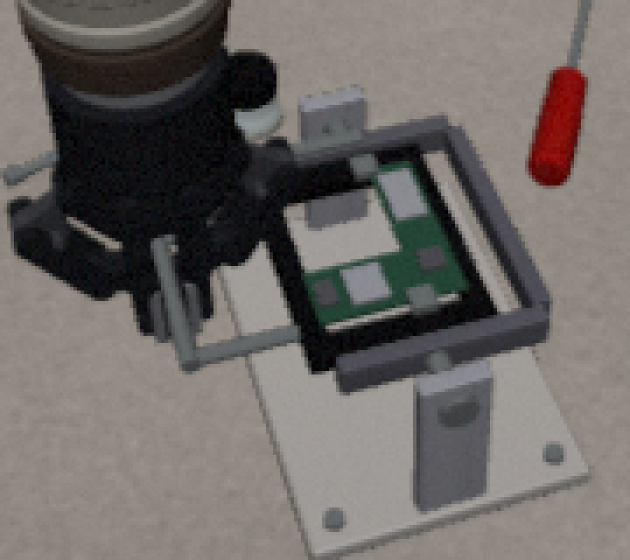

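{"api": "servo_tool", "payload": {
  "motion": [
    [[0,2,0,0,0,0],[0,3,0,0,0,0],[0,3,0,0,0,0],[0,1.7,0,0,0,0],[0,0,0,0,0,0]]
  ]
}}

```text
time: 5.9
ee_pos: [0.4308, -0.1981, 0.0912]
tcp_rot: [-180.0, -0.0, 100.9]
wrist_force: [2.9, 0.4, 1.5]
opening: 0.0085
```

```bash
python3 - <<'E'
from h import *
o=bot.get_obs();print(o['ee_pos'],o['wrist_force'],o['q'])
a=np.linspace(.015,np.pi,31);r=97.5
P=np.round(np.c_[-r*np.cos(a),-r*np.sin(a)],1);d=np.round(np.diff(P,axis=0),1)
for i in range(0,30,5):print(round(a[i+5],3),[[0,*map(float,x),0,0,0] for x in d[i:i+5]], 'end', .5265-.0975*np.cos(a[i+5])*.982,-.1797-.0975*np.cos(a[i+5])*.189,.09+.0975*np.sin(a[i+5]))
E
```

```text
[ 0.43078124 -0.19808461  0.09117736] [2.8789224  0.39467149 1.54813974] [-2.46866160e+01 -5.47391585e+00 -1.79362991e+01  7.75586429e+01
 -1.35595539e-02  5.44228608e+01]
0.536 [[0, 0.7, -10.1, 0, 0, 0], [0, 1.7, -10.0, 0, 0, 0], [0, 2.8, -9.8, 0, 0, 0], [0, 3.8, -9.4, 0, 0, 0], [0, 4.7, -9.0, 0, 0, 0]] end 0.44418726623461535 -0.19554226749659642 0.13980163243076
1.057 [[0, 5.6, -8.5, 0, 0, 0], [0, 6.5, -7.8, 0, 0, 0], [0, 7.3, -7.1, 0, 0, 0], [0, 7.9, -6.3, 0, 0, 0], [0, 8.6, -5.4, 0, 0, 0]] end 0.4794590558083753 -0.1887537051448239 0.1749207469053621
1.578 [[0, 9.1, -4.5, 0, 0, 0], [0, 9.5, -3.6, 0, 0, 0], [0, 9.8, -2.5, 0, 0, 0], [0, 10.1, -1.5, 0, 0, 0], [0, 10.1, -0.5, 0, 0, 0]] end 0.5272180807679485 -0.17956179504567996 0.18749725782535398
2.099 [[0, 10.2, 0.6, 0, 0, 0], [0, 10.0, 1.7, 0, 0, 0], [0, 9.8, 2.7, 0, 0, 0], [0, 9.4, 3.6, 0, 0, 0], [0, 9.1, 4.7, 0, 0, 0]] end 0.5747864878789755 -0.17040657208846602 0.17419267241834452
2.62 [[0, 8.5, 5.6, 0, 0, 0], [0, 7.8, 6.4, 0, 0, 0], [0, 7.2, 7.2, 0, 0, 0], [0, 6.4, 7.9, 0, 0, 0], [0, 5.5, 8.6, 0, 0, 0]] end 0.6095370242933009 -0.16371833239161518 0.1385387541840461
3.142 [[0, 4.5, 9.0, 0, 0, 0], [0, 3.7, 9.5, 0, 0, 0], [0, 2.6, 9.8, 0, 0, 0], [0, 1.6, 10.1, 0, 0, 0], [0, 0.5, 10.1, 0, 0, 0]] end 0.6222449999999999 -0.16127249999999999 0.09000000000000001
```

{"api": "servo_tool", "payload": {
  "motion": [
    [[0,0.7,-10.1,0,0,0],[0,1.7,-10.0,0,0,0],[0,2.8,-9.8,0,0,0],[0,3.8,-9.4,0,0,0],[0,4.7,-9.0,0,0,0]]
  ]
}}

```text
time: 6.4
ee_pos: [0.4443, -0.1954, 0.1404]
tcp_rot: [-180.0, -0.0, 100.9]
wrist_force: [1.4, -0.0, -3.4]
opening: 0.0084
```

```bash
python3 - <<'E'
from h import *
p=snap('side','s5.png')
im=p['color'][180:360,220:400,::-1];cv2.imwrite('pics/s5z.png',cv2.resize(im,None,fx=3,fy=3,interpolation=3))
o=bot.get_obs();print(o['ee_pos'],o['wrist_force'])
E
```

```text
[ 0.44539236 -0.19527093  0.14174504] [ 1.06114791  3.33637811 -1.24315763]
```

View pics/s5z.png

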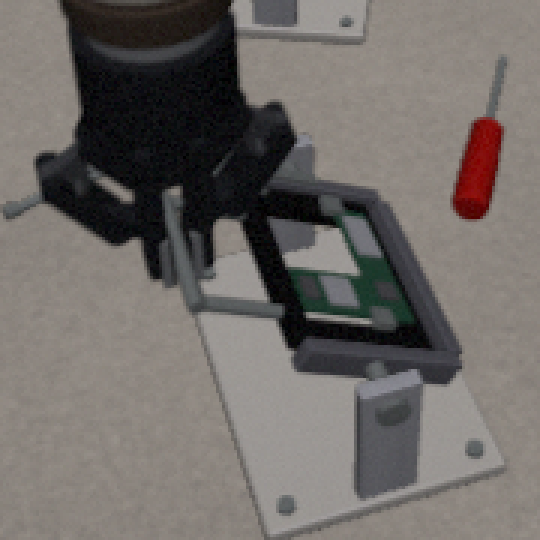

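{"api": "servo_tool", "payload": {
  "motion": [
    [[0,5.6,-8.5,0,0,0],[0,6.5,-7.8,0,0,0],[0,7.3,-7.1,0,0,0],[0,7.9,-6.3,0,0,0],[0,8.6,-5.4,0,0,0]]
  ]
}}

```text
time: 6.95
ee_pos: [0.4796, -0.1884, 0.1753]
tcp_rot: [-179.9, -0.0, 100.9]
wrist_force: [-6.3, 1.3, 3.8]
opening: 0.0084
```

{"api": "servo_tool", "payload": {
  "motion": [
    [[0,9.1,-4.5,0,0,0],[0,9.5,-3.6,0,0,0],[0,9.8,-2.5,0,0,0],[0,10.1,-1.5,0,0,0],[0,10.1,-0.5,0,0,0]]
  ]
}}

```text
time: 7.45
ee_pos: [0.5278, -0.1791, 0.1887]
tcp_rot: [180.0, 0.0, 100.9]
wrist_force: [-5.4, 1.9, 3.4]
opening: 0.0085
```

```bash
python3 - <<'E'
from h import *
p=snap('side','s6.png')
im=p['color'][140:360,220:420,::-1];cv2.imwrite('pics/s6z.png',cv2.resize(im,None,fx=2.5,fy=2.5,interpolation=3))
o=bot.get_obs();print(o['ee_pos'],o['wrist_force'],o['q'])
E
```

```text
[ 0.52901534 -0.17886952  0.1884865 ] [-3.30242057  4.61226202  7.64894459] [-1.86961110e+01  5.22573352e+00  3.49695358e+00  8.81984536e+01
  3.10676418e-02  6.03817329e+01]
```

View pics/s6z.png

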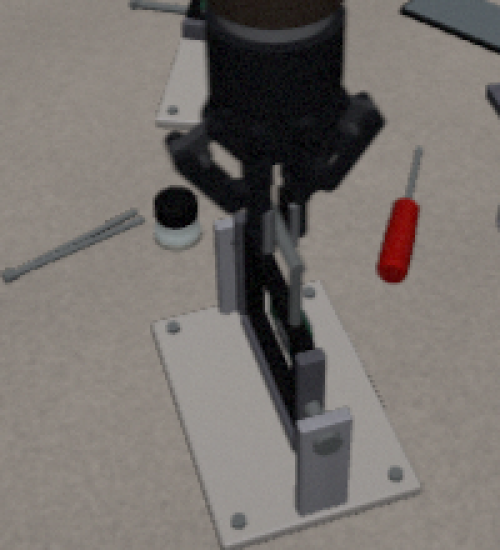

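{"api": "servo_tool", "payload": {
  "motion": [
    [[0,10.2,0.6,0,0,0],[0,10.0,1.7,0,0,0],[0,9.8,2.7,0,0,0],[0,9.4,3.6,0,0,0],[0,9.1,4.7,0,0,0]]
  ]
}}

```text
time: 8.0
ee_pos: [0.5755, -0.1699, 0.1743]
tcp_rot: [180.0, -0.0, 100.9]
wrist_force: [-4.5, 2.3, 2.9]
opening: 0.0084
```

{"api": "servo_tool", "payload": {
  "motion": [
    [[0,8.5,5.6,0,0,0],[0,7.8,6.4,0,0,0],[0,7.2,7.2,0,0,0],[0,6.4,7.9,0,0,0],[0,5.5,8.6,0,0,0]]
  ]
}}

```text
time: 8.5
ee_pos: [0.6097, -0.1635, 0.1372]
tcp_rot: [-179.9, -0.0, 100.9]
wrist_force: [-4.4, 4.0, 2.1]
opening: 0.0084
```

{"api": "servo_tool", "payload": {
  "motion": [
    [[0,4.5,9.0,0,0,0],[0,3.7,9.5,0,0,0],[0,2.6,9.8,0,0,0],[0,1.0,7,0,0,0],[0,0,0,0,0,0]]
  ]
}}

```text
time: 9.0
ee_pos: [0.6208, -0.1613, 0.1015]
tcp_rot: [-179.9, -0.0, 100.9]
wrist_force: [-3.4, 3.5, 2.5]
opening: 0.008
```

```bash
python3 - <<'E'
from h import *
p=snap('side','s7.png')
im=p['color'][180:370,240:460,::-1];cv2.imwrite('pics/s7z.png',cv2.resize(im,None,fx=3,fy=3,interpolation=3))
o=bot.get_obs();print(o['ee_pos'],o['wrist_force'],o['q'])
E
```

```text
[ 0.62086979 -0.16134899  0.10224173] [-2.23225847  4.71552934  1.45145437] [-1.45694507e+01  1.72045664e+01  7.84408488e+00  8.07134971e+01
  4.59198625e-03  6.45471953e+01]
```

View pics/s7z.png

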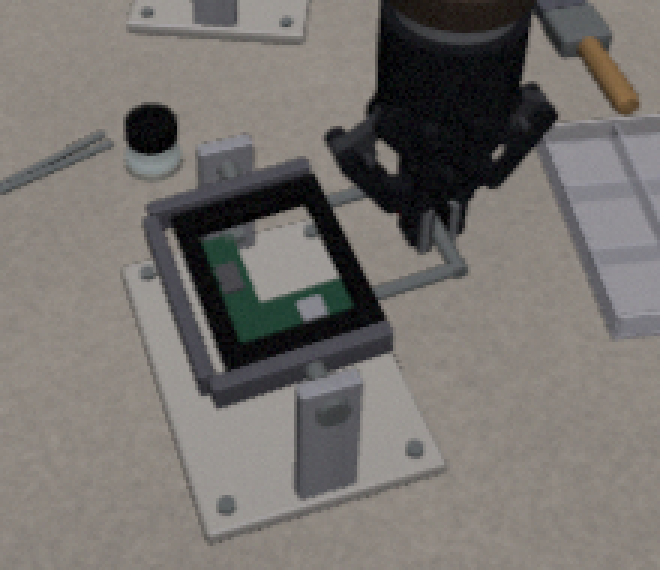

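{"api": "servo_tool", "payload": {
  "motion": [
    [[0,0,4,0,0,0],[0,0,4,0,0,0],[0,0,2,0,0,0],[0,0,0,0,0,0],[0,0,0,0,0,0]]
  ]
}}

```text
time: 9.55
ee_pos: [0.6213, -0.1613, 0.0935]
tcp_rot: [180.0, -0.0, 100.9]
wrist_force: [-3.6, 3.9, 1.3]
opening: 0.0082
```

{"api": "servo_tool", "payload": {
  "motion": [
    [[0,0,1,0,0,0],[0,0,1,0,0,0],[0,0,0,0,0,0],[0,0,0,0,0,0]]
  ]
}}

```text
time: 9.95
ee_pos: [0.6221, -0.1612, 0.0932]
tcp_rot: [179.8, 0.0, 100.9]
wrist_force: [-4.0, 5.3, 10.3]
opening: 0.0085
```

{"api": "servo_tool", "payload": {
  "motion": [
    [[0,-1,1,0,0,0],[0,-1,0,0,0,0],[0,0,0,0,0,0],[0,0,0,0,0,0]]
  ]
}}

```text
time: 10.35
ee_pos: [0.6205, -0.1615, 0.0931]
tcp_rot: [179.7, 0.0, 100.9]
wrist_force: [-3.7, 6.4, 13.4]
opening: 0.0085
```

{"api": "servo_tool", "payload": {
  "motion": [
    [[0,0,0,0,0,0],[0,0,0,0,0,0],[0,0,0,0,0,0],[0,0,0,0,0,0],[0,0,0,0,0,0]]
  ],
  "gripper": 40
}}

```text
time: 10.85
ee_pos: [0.6192, -0.162, 0.0897]
tcp_rot: [-180.0, 0.0, 100.9]
wrist_force: [-1.1, -0.7, -0.4]
opening: 0.0401
```

```bash
python3 - <<'E'
from h import *
p=snap('side','s8.png');q=snap('wrist','w8.png')
P=np.array([.528223,-.179521,0]);t=np.radians(10.9);c,n=np.cos(t),np.sin(t)
im=p['color'][:,:,::-1].copy()
for r in(.095,):
  for z in(.09,):
   for y in(-.039,.039):
    v=p['R']@(P+[c*r-n*y,n*r+c*y,z])+p['t'];u=(int(round(p['fx']*v[0]/v[2]+p['cx'])),int(round(p['fy']*v[1]/v[2]+p['cy'])));im[u[1],u[0]]=(0,0,255);print(u)
a=cv2.resize(im[180:360,240:420],(400,400),interpolation=0);b=q['color'][:,120:520,::-1]
cv2.imwrite('pics/c8.png',np.hstack([a,b]))
o=bot.get_obs();print(o['ee_pos'],o['wrist_force'],o['opening'])
E
```

```text
(392, 273)
(374, 240)
[ 0.61918576 -0.16193101  0.08977861] [-0.14762314 -0.22878371  0.5358602 ] 0.04005019069493799
```

View pics/c8.png

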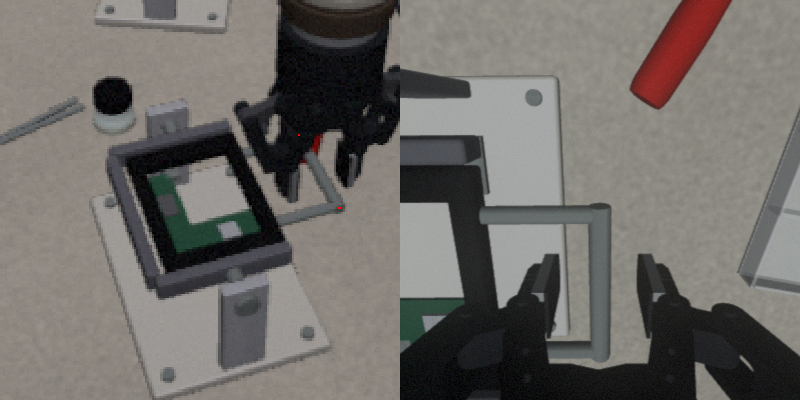

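{"api": "servo_tool", "payload": {
  "motion": [
    [[0,0,-15,0,0,0],[0,0,-25,0,0,0],[0,0,-35,0,0,0],[0,0,-40,0,0,0],[0,0,-40,0,0,0]]
  ]
}}

```text
time: 11.45
ee_pos: [0.6188, -0.1617, 0.2478]
tcp_rot: [180.0, 0.0, 100.9]
wrist_force: [0.9, 0.1, 0.2]
opening: 0.0402
```

{"api": "servo_tool", "payload": {
  "motion": [
    [[0,0,0,0,0,0],[0,0,0,0,0,0],[0,0,0,0,0,0]]
  ]
}}

```text
time: 11.75
ee_pos: [0.619, -0.1618, 0.2445]
tcp_rot: [-180.0, -0.0, 100.9]
wrist_force: [-0.3, -0.3, 0.3]
opening: 0.0401
```

```bash
python3 - <<'E'
from h import *
p=snap('side','s9.png');q=snap('scene','c9.png')
P=np.array([.528223,-.179521,0]);t=np.radians(10.9);c,n=np.cos(t),np.sin(t)
ims=[]
for p,cr in((p,(slice(180,360),slice(240,420))),(q,(slice(100,230),slice(210,340)))):
  im=p['color'][:,:,::-1].copy()
  for a in (3.14,2.99):
   for y in(-.039,.039):
    r=.095
    v=p['R']@(P+[-c*r*np.cos(a)-n*y,-n*r*np.cos(a)+c*y,.09+r*np.sin(a)])+p['t'];u=np.array([p['fx']*v[0]/v[2]+p['cx'],p['fy']*v[1]/v[2]+p['cy']]);print(a,y,u)
    im[tuple(np.round(u[::-1]).astype(int))]=(0,0,255) if a>3 else (255,255,0)
  ims.append(cv2.resize(im[cr],(400,400),interpolation=0))
cv2.imwrite('pics/d9.png',np.hstack(ims))
E
```

```text
3.14 -0.039 [391.90394539 272.76474843]
3.14 0.039 [373.8214926  240.40461861]
2.99 -0.039 [392.03704047 267.30517349]
2.99 0.039 [373.72972094 234.95993792]
3.14 -0.039 [228.45831429 168.30588987]
3.14 0.039 [256.87527572 181.55436653]
2.99 -0.039 [227.78504243 162.00917329]
2.99 0.039 [256.47290173 175.08539514]
```

View pics/d9.png

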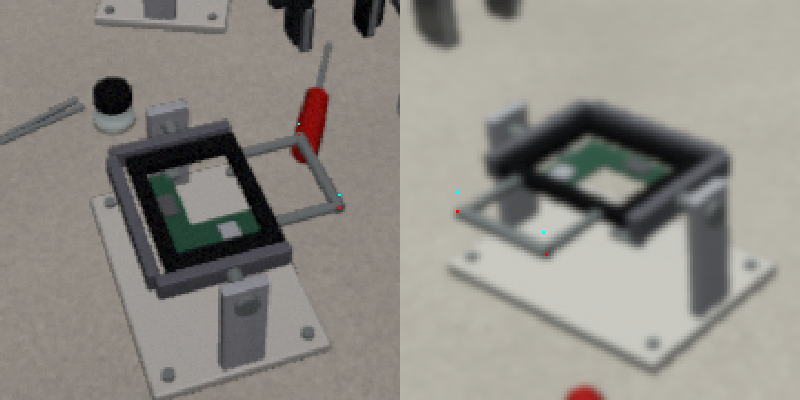

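```bash
python3 - <<'E'
import cv2,numpy as np
def z(f,x,y,w=110,h=80):
    return cv2.resize(cv2.imread('pics/'+f)[y:y+h,x:x+w],(400,291),interpolation=3)
cv2.imwrite('pics/e.png',np.vstack([np.hstack([z('side0.png',266,230),z('s4.png',266,230)]),np.hstack([z('s7.png',285,230),z('s9.png',285,230)])]))
E
```

```text
(no output)
```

View pics/e.png

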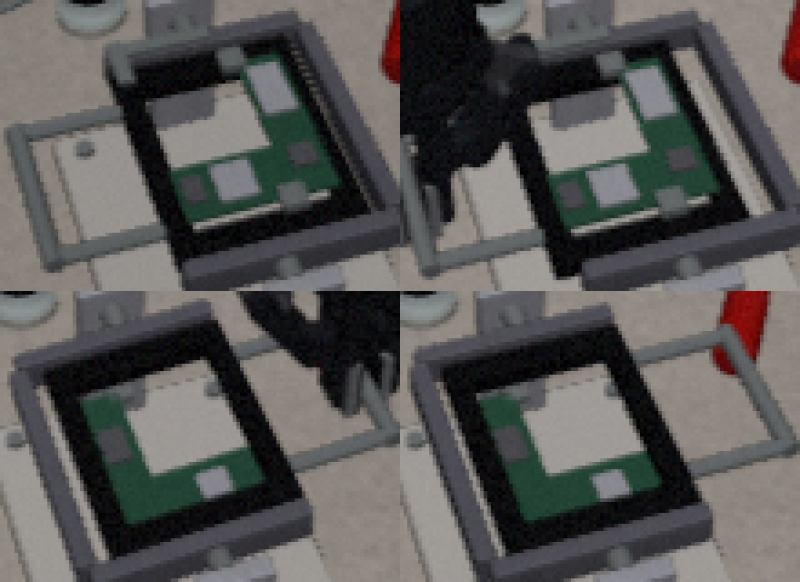

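```bash
python3 - <<'E'
from h import *
p=snap('wrist','w10.png')
P=np.array([.528223,-.179521,0]);t=np.radians(10.9);c,n=np.cos(t),np.sin(t)
im=cv2.resize(p['color'][:,:,::-1],None,fx=1.25,fy=1.25,interpolation=3)
for r,y,z in((.095,.039,.09),(.095,-.039,.09),(.07,.098,.012),(.07,-.098,.012),(0,.09,.106)):
    v=p['R']@(P+[c*r-n*y,n*r+c*y,z])+p['t'];u=np.array([p['fx']*v[0]/v[2]+p['cx'],p['fy']*v[1]/v[2]+p['cy']]);print(r,y,z,u*1.25,'px/mm',1.25*p['fx']/v[2]/1000)
    cv2.drawMarker(im,tuple(np.round(u*1.25).astype(int).tolist()),(0,0,255),1,8)
cv2.imwrite('pics/w10m.png',im)
E
```

```text
0.095 0.039 0.09 [401.2251941  194.09950584] px/mm 1.3823610705768852
0.095 -0.039 0.09 [400.99549531 293.31873939] px/mm 1.2697279558752486
0.07 0.098 0.012 [371.89075517 112.02429188] px/mm 1.151614452315119
0.07 -0.098 0.012 [376.04341105 315.59142858] px/mm 0.9712561024728764
0 0.09 0.106 [253.66944226 118.50672376] px/mm 1.5571816017082614
```

View pics/w10m.png

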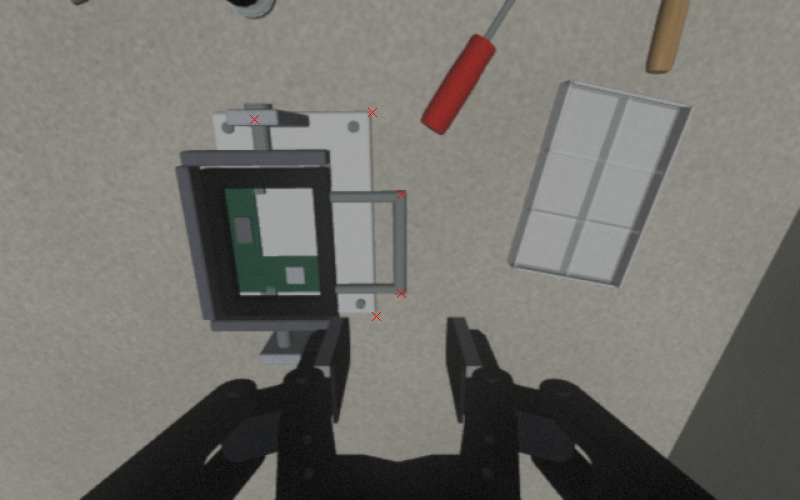

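```bash
python3 - <<'E'
from h import *
o=bot.get_obs();print(o['time'],o['ee_pos'],o['wrist_force']);print(bot.job_done())
E
```

```text
11.9 [ 0.61881673 -0.16175019  0.24389639] [ 0.3905803  -0.7175268   0.18629787]
the job is handed in; nothing more can be done
None
```

I tugged the L-board stand's carrier out to its latch, swung it over until it lay upside down, let go and handed the job in at 11.9 s. The other stand was not touched.

- **Latch check:** with the board facing up, the bar moved 10 mm straight out and stopped. The force then rose from about 5 N to about 16 N with no further movement, so the latch held.
- **Swing:** I eased the carrier back to about 2.5 mm of pull and swung it over the axle. I pressed it down until it stopped: force rose to about 13 N and the bar no longer moved. Then I opened the fingers, and the spring drew the carrier home.
- **Last checks:** with the gripper 150 mm clear, the wrist, side and scene pictures show the bar within about 1 to 1.5 pixels of where "upside down, carrier home" should put it. The carrier edge is level with the frame end, and the wrist force is about 0.
- **Disagreements:**
  - The tool read z = 93 mm at the lower stop, where the bar should be at 90 mm. I put this down to the bar slipping a little in the pads.
  - In the side picture the bar looked up to 2 mm farther out than expected, within the camera error. The wrist picture showed it home.

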